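Pull check of a sample box seal

ROBOT

A 6-joint arm with a two-finger parallel gripper is mounted at the origin on the work surface. World frame = base frame: x ahead of the robot, y to its left, z up, the work surface at z = 0. Lengths are in mm, angles in rad, forces in N, time in s.
With the tool pointing down it reaches from about 275 to 1000 mm from the base axis. Payload 8.4 kg.
Tool frame: the origin (TCP) lies between the finger pads; the fingertips stand r.tips_ahead ahead of it and the grasp point (between the pads) lies 6 mm ahead of it (r.tips_ahead is the distance from the TCP to the fingertips, in mm); z points along the fingers, y is the line along which they close (so a half turn about z gives the same grasp; the last joint's range is limited). The gripper opens to 85 mm and grips with 20 to 120 N. Pads are 22 mm wide; open, the fingers measure 114 mm over their backs; the gripper's body (76 mm by 85 mm) begins 54 mm behind the grasp point. The pads swing forward as they close: fully open they stand 13 mm farther back than shut.
Start: joints at [-1.257, 0.353, 1.633, -0, 1.155, -0.002], TCP at [194.109, -594.096, 256.281] pointing down, gripper open.
Joint ranges: [-2.63, 2.63], [-0.92, 2.1], [0.06, 2.66], [-1.3, 4.44], [0, 2.69], [-3.02, 3.02]. Speed limits (rad/s): [2.22, 2.22, 2.79, 3.14, 3.14, 3.14].

INTERFACE

Orientations are given as [roll, pitch, yaw] about the fixed x, y, z axes, in that order (R = Rz(yaw) Ry(pitch) Rx(roll)).
In Python, from rig import r gives the robot as it stands.
- The arm moves only by the tool carry_out, never from a script. Its arguments are lists of equal length, an entry for each row: "delta_pos": the shift along the tool's x, y, z in m, a list of three; "rot": the turn, a rotation vector about the tool's x, y, z in degrees, a list of three. A call has 1 to 8 rows; each row is the pose to reach, as a shift and turn from the pose commanded when the call began, along the tool's axes at that moment; what a row does not reach only later rows make up. A row lasts 1/8 s, in which the tool goes at most 62.5 mm and 10.7 degrees, less where a joint would pass 70% of its speed; a pose out of reach is approached as far as the arm can. A call with a gripper value outside its range is refused whole. "claw" is the finger opening in m, from 0 to 0.0854, set as the call begins (left out, the last holds). The fingers move at their own pace and stop on an object; "grip_force" is the grip in N (left out, the last holds). Time passes only in rows, so rows that repeat a pose let the fingers close. It gives the time, the measured TCP pose, the force, the opening and the grip force at its end, in the units of the state.
- r.sense(): the state, without advancing time (a new reading comes with each control period).
- r.grab_frame(name): name is "side" or "top" or "wrist"; returns the picture (384x512x3 uint8, blue, green, red); there is no depth.
- r.camera_info(name): a dict with "fx", "fy", "cx", "cy" (pixels), "distortion" ([k1, k2, p1, p2, k3] as OpenCV has them; the pictures are not rectified), "pose" (4x4, takes a point from camera to world coordinates); the wrist camera has in their place "hand_eye" (4x4, takes a point from camera to tool coordinates, whose origin is the TCP and whose axes are the flange's). Camera axes: x right, y down, z forward; pixel columns grow to the right and rows downward; lengths in mm; the calibration is good to about 2 mm. A picture is of the moment at which its call begins: read the wrist's pose just before it. camera_info takes no time and is no camera call.
- r.sign_off(): hands the job in; it is judged then, once.
Trained networks look in the newest picture that a camera, given by its name, has taken for a name from the list of things; names that differ only in an ending like _2 or _b are one class to them, and where a whole thing is asked for, a point or a joint stands for the part that bears it (a point fixed in the world has none). Each returns a list of dicts, best first, with "p" (0 to 1); they miss things now and then, are a little off and sometimes report something else, mostly with a low value. They report only what shows in the picture. A call takes as long as a camera call.
- r.recognise(thing, camera): "box" ([left, top, right, bottom] in pixels, round what is visible of it).
- r.cut_out(thing, camera): "mask" (384x512 bool, what is visible of it) and "box" ([left, top, right, bottom] in pixels, round what is visible of it).
The state is a dict: "clock": time; "qpos": joint angles; "qvel": joint speeds; "joint_efforts": joint torques, N m; "eef_pos": TCP position; "tcp_rot": TCP orientation; "contact_force": force on the tool from outside, world axes, zero at the start; "wrist_torque": the same for the moment, N m; "opening": opening from 0.0 (shut) to 1.0 (fully open); "grasp_force": force on a finger pad.
Only numpy, scipy, OpenCV 4.12 (cv2) and the standard library are available. Lean on these libraries where they do the work, as an engineer would, in place of code of your own. Each camera call takes 0.05 s, during which the arm holds its last target. There are 200 camera calls.

TASK

Check the sticky seal of the white sample box: grip the orange handle of the pull gauge on its clear lid and pull straight up until the yellow band on the rod is at the rim of the blue tube, keeping it there for two seconds while the lid stays shut. Then pull on gently until the seal gives, without letting the lid fly up high, and bring the lid to where the tops of its collars lie within the green bands on the guide posts. Finish while still holding the handle, with the lid hanging still at that height; leave the jars and the bottle alone.

Things in the scene. Friction and masses are not known exactly. Their poses are not given: they have to be found in the camera images.
- rig_base (a point): The fixed stand: white box 220 x 260 mm, 85 mm high, on a steel plate 240 x 340 mm, with two upright steel guide posts (10 mm thick, tops 165 mm above the counter) at y = +150 and -150 mm. The point is the centre of its underside, on the counter; z up, x across the box (away from the robot when not turned), y towards one post.
- green_band (a point): Middle of the green band, 10 mm tall, on the guide post at the stand's +y (the other post has the same), 125 mm above the counter: the band spans 120 to 130 mm. Fixed.
- collar_top (a point): Top of the aluminium collar (22 mm across) by which the lid rides on the guide post at the stand's +y; moves with the lid. 111 mm above the counter when shut. The lid is a clear plate 230 x 268 mm, 8 mm thick, underside 89 mm above the counter when shut, and can only slide straight up.
- tube_rim (a point): Centre of the upper rim of the blue gauge tube (32 mm across, 55 mm tall) fixed upright on the lid's centre; 154 mm above the counter while the lid is shut. The rod comes out of it.
- grip (a point): Centre of the orange handle of the pull gauge: a block 50 mm along its x, 16 mm along its y (the width to grip), 30 mm tall, same axes as the stand. At rest 193 mm above the counter, straight over the stand's origin and 39 mm over the tube's rim; 24 mm of bare rod, 10 mm thick, shows under it. Nothing is beside it.
- gauge (a joint): How far the rod is pulled out, m: 0 at rest, stop at 0.052. Spring 400 N/m (6.4 N at 0.016) plus 0.6 N of handle weight. The 10 mm yellow band on the rod, hidden at rest, crosses the tube's rim from 0.011 to 0.021, middle 0.016. The handle's rise is gauge plus lid lift.
- lid (a joint): Lift of the lid, m: 0 shut, stop 0.055. It weighs 330 to 570 g; the gasket adds 11 N, so it gives with the gauge at 0.033 to 0.043 and then jumps up some 22 mm (the gasket then holds with only 3 N) and must be lowered. Collar tops in the green bands: 0.009 to 0.019, middle 0.014. Below about 0.006 it snaps shut again. Over 0.045 is flying up high.
- jar_red_mid (a point): Loose white sample jar with a red cap, 60 mm across, 85 mm tall, beside the stand; the point is its centre. Not to be disturbed.
- jar_black_mid (a point): Loose white sample jar with a black cap, 60 mm across, 85 mm tall, beside the stand; the point is its centre. Not to be disturbed.
- flask_mid (a point): Loose amber bottle with a blue cap, 56 mm across, 130 mm tall, behind the stand; the point is its centre. Not to be disturbed.

How it is judged (in metres and radians):
On the way, in this order (a step that is already met when the one before it is completed fails the run):
1. the gauge is held out with the yellow band at the tube's rim (10 to 22 mm) for a second and a half, the lid shut, the handle in the fingers (value of joint gauge between 0.01 and 0.022 m and value of joint lid below 0.002 m and contact force between the fingers and gauge above 1 N), for 1.5 s.
2. the seal has given: the lid is up by more than 8 mm, hanging on the gauge (value of joint lid above 0.008 m and value of joint gauge above 0.003 m and contact force between the fingers and gauge above 1 N), for 0.1 s.
At the end, for the whole second after the job is handed in: The fingers still hold the gauge handle, the gauge carries the lid (rod out by 4 to 30 mm), the lid hangs still with its lift between 8 and 20 mm (collar tops in the green bands), and the jars and bottle stand upright within 20 mm of where they were (value of joint lid between 0.008 and 0.02 m and value of joint gauge between 0.004 and 0.03 m and contact force between the fingers and gauge above 1 N and velocity of joint lid between -0.01 and 0.01 m/s and angle between each of jar_red_mid, jar_black_mid, flask_mid's own z axis and vertical below 0.1 rad and distance of each of jar_red_mid, jar_black_mid, flask_mid from where it was at the start of the episode below 0.02 m); the arm keeps its last pose, push and grip.
It fails at once if the lid flies up more than 45 mm (value of joint lid above 0.045 m).
It fails at once if the red-capped jar is knocked (angle between jar_red_mid's own z axis and vertical above 0.35 rad or distance of jar_red_mid from where it was at the start of the episode above 0.03 m).
It fails at once if the black-capped jar is knocked (angle between jar_black_mid's own z axis and vertical above 0.35 rad or distance of jar_black_mid from where it was at the start of the episode above 0.03 m).
It fails at once if the amber bottle is knocked (angle between flask_mid's own z axis and vertical above 0.35 rad or distance of flask_mid from where it was at the start of the episode above 0.03 m).
It also fails if it takes over 48 s, if anything falls off the work surface, if the arm or the gripper's body presses on something with over 40 N, if the wrist force passes 120 N, or if a joint passes its speed limit or range.

## Working session

There is one attempt and no reset: what is moved stays moved. The work goes in short steps, Python scripts to look and compute and a tool call to move; the robot and the scene stay as the last step left them, time stands still between calls to the robot, and variables do not carry over. Pictures are saved under pics/ and viewed, at most 10 in all, crops included, and the job is handed in when it is done.

Besides the shell and the picture viewer there is one more tool, called as name(argument=value, ...) on one line, values as JSON. carry_out: Moves the arm, as the interface text tells. Its arguments: {"type":"object","properties":{"delta_pos":{"type":"array","items":{"type":"array","items":{"type":"number"}}},"rot":{"type":"array","items":{"type":"array","items":{"type":"number"}}},"claw":{"type":"number"},"grip_force":{"type":"number"}},"required":["delta_pos","rot"]}

```bash
mkdir -p pics; ls; python3 - <<'E'
from rig import r
import cv2,numpy as np
s=r.sense();print(s['clock'],s['eef_pos'],s['tcp_rot'],s['contact_force'],r.tips_ahead)
for c in("side","top"):
    im=r.grab_frame(c);cv2.imwrite(f"pics/{c}0.png",im)
    i=r.camera_info(c);print(c,i)
    for t in("grip","tube_rim","collar_top","jar_red_mid","jar_black_mid","flask_mid"):
        print(t,[(np.round(d['box']),round(d['p'],2)) for d in r.recognise(t,c)[:3]])
print(r.camera_info("wrist"))
E
```

```text
pics
0.0 [ 193.99050653 -593.67423149  255.55373813] [-3.14020230e+00 -1.30693202e-05  3.15853888e-01] [-0.04904055  0.75344232 -0.31207211] 25.0
side {'fx': 382.18132650431176, 'fy': 382.18132650431176, 'cx': 251.31619601059683, 'cy': 193.26853936006412, 'distortion': array([-0.08639822,  0.        ,  0.        ,  0.        ,  0.        ]), 'pose': array([[-9.72833800e-01, -1.51061640e-01,  1.75427414e-01,
         4.45542522e+02],
       [-2.30937988e-01,  5.80254361e-01, -7.81007377e-01,
         8.14178915e+02],
       [ 1.61877331e-02, -8.00303228e-01, -5.99376926e-01,
         7.22655956e+02],
       [ 0.00000000e+00,  0.00000000e+00,  0.00000000e+00,
         1.00000000e+00]])}
grip [(array([254., 158., 278., 180.]), 0.62)]
tube_rim [(array([201., 156., 321., 242.]), 0.77), (array([253., 159., 274., 179.]), 0.67)]
collar_top [(array([200., 159., 318., 239.]), 0.73)]
jar_red_mid [(array([180., 244., 210., 283.]), 0.73), (array([255., 160., 275., 178.]), 0.45)]
jar_black_mid [(array([286., 151., 302., 176.]), 0.65)]
flask_mid []
top {'fx': 373.21777379991784, 'fy': 373.217773799
[... 648 characters left out ...]
ar_red_mid [(array([193., 153., 214., 176.]), 0.77)]
jar_black_mid [(array([349., 215., 379., 234.]), 0.81)]
flask_mid [(array([284., 119., 302., 153.]), 0.74)]
{'fx': 318.1863388830665, 'fy': 318.1863388830665, 'cx': 254.38783415358122, 'cy': 188.78009407178757, 'distortion': array([-0.0626572,  0.       ,  0.       ,  0.       ,  0.       ]), 'hand_eye': array([[ 1.03964596e-03, -9.51135648e-01, -3.08771596e-01,
         7.79753893e+01],
       [ 9.99999384e-01,  1.10859733e-03, -4.78706975e-05,
         1.44224479e+00],
       [ 3.87834892e-04, -3.08771356e-01,  9.51136215e-01,
        -1.18448268e+02],
       [ 0.00000000e+00,  0.00000000e+00,  0.00000000e+00,
         1.00000000e+00]])}
```

```bash
python3 - <<'E'
import cv2
a=cv2.imread("pics/top0.png");cv2.imwrite("pics/topc.png",cv2.resize(a[100:280,170:410],None,fx=3.3,fy=3.3,interpolation=cv2.INTER_CUBIC))
E
cat > h.py <<'E'
from rig import r
import cv2,numpy as np
def ray(c,uv,eef=None,rpy=None):
    i=r.camera_info(c);K=np.array([[i['fx'],0,i['cx']],[0,i['fy'],i['cy']],[0,0,1]])
    if c=='wrist':
        from scipy.spatial.transform import Rotation as R
        T=np.eye(4);T[:3,:3]=R.from_euler('xyz',rpy).as_matrix();T[:3,3]=eef
        P=T@i['hand_eye']
    else:P=i['pose']
    q=cv2.undistortPoints(np.array([[uv]],float),K,i['distortion'])[0,0]
    return P[:3,3],P[:3,:3]@[q[0],q[1],1]
def atz(c,uv,z,*a):
    o,d=ray(c,uv,*a);return o+d*(z-o[2])/d[2]
E
python3 - <<'E'
from h import *
print(atz("side",(265.5,169),193),atz("top",(282,194),200))
m=r.cut_out("grip","top")[0]['mask'].astype(np.uint8)
c=max(cv2.findContours(m,0,2)[0],key=cv2.contourArea)
print(cv2.minAreaRect(c))
E
```

```text
[589.47860512  15.30023278 193.        ] [594.85296115   0.75018701 200.        ]
((281.0692443847656, 193.44618225097656), (7.194014072418213, 19.721521377563477), 7.125016689300537)
```

View pics/topc.png

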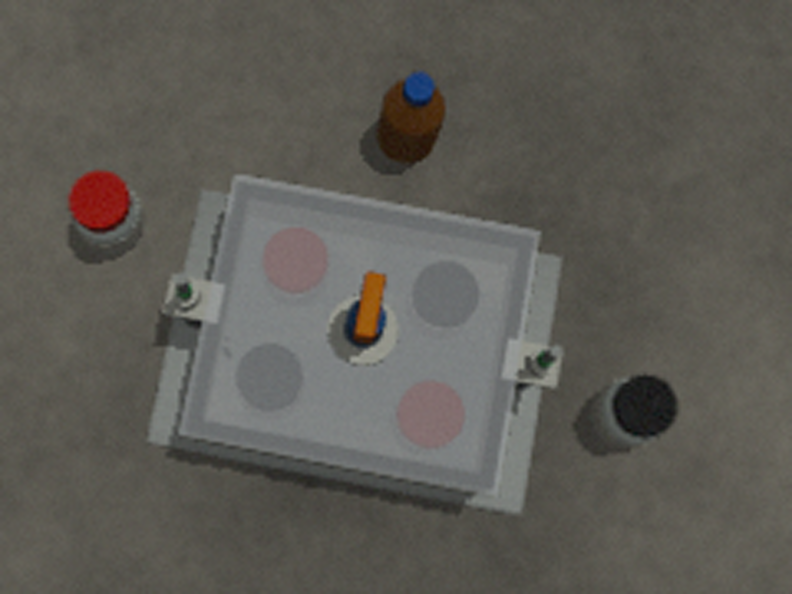

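View pics/side0.png

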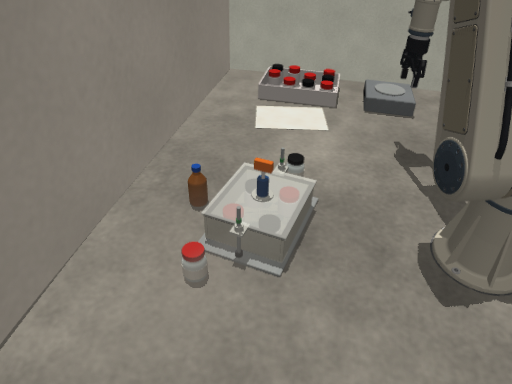

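The top view shows the stand turned about -11°, with the orange handle at (282,193) in the full picture and posts near (226,188) and (335,209). In the side view the handle is at (264,165). The red jar is to the left, the black jar to the right and the bottle behind.

```bash
python3 - <<'E'
from h import *
print(atz("side",(264,165),193),atz("top",(282,193),203))
f=lambda u,v:(u/3.3+170,v/3.3+100)
a=atz("top",f(185,283),165);b=atz("top",f(546,352),165);d=a-b
print(a,b,(a+b)/2,np.linalg.norm(d),np.degrees(np.arctan2(-d[0],d[1])))
a=atz("top",f(375,273),208);b=atz("top",f(366,338),208);d=a-b
print((a+b)/2,np.linalg.norm(d),np.degrees(np.arctan2(d[1],d[0])))
E
```

```text
[596.99861919  -2.0998171  193.        ] [596.78080928   0.92428297 203.        ]
[621.97821882 143.73821622 165.        ] [ 570.15848612 -139.15028834  165.        ] [596.06835247   2.29396394 165.        ] 287.59553318428493 -10.380400326962961
[5.96976214e+02 5.19264297e-01 2.08000000e+02] 50.066356324070256 -7.7390075339968485
```

carry_out(delta_pos=[[0.567,-0.439,-0.04],[0.567,-0.439,-0.04],[0.567,-0.439,-0.04],[0.567,-0.439,-0.04],[0.567,-0.439,-0.04],[0.567,-0.439,-0.04],[0.567,-0.439,-0.04],[0.567,-0.439,-0.04]], rot=[[0,0,7],[0,0,14],[0,0,21],[0,0,28],[0,0,28],[0,0,28],[0,0,28],[0,0,28]], claw=0.0854, grip_force=60)

```text
clock: 1.75
eef_pos: [475.4, -179.2, 284.6]
tcp_rot: [3.141, -0.001, -0.173]
contact_force: [0.2, -0.6, -0.3]
opening: 1.004
grasp_force: 0.0
```

```bash
python3 - <<'E'
from h import *
s=r.sense();print(s['clock'],s['eef_pos'],s['tcp_rot'])
E
```

```text
1.75 [ 475.39636986 -179.20978466  284.64799396] [ 3.14131486e+00 -9.98231906e-04 -1.72903848e-01]
```

carry_out(delta_pos=[[0.089,-0.198,-0.005],[0.089,-0.198,-0.005],[0.089,-0.198,-0.005],[0.089,-0.198,-0.005],[0.089,-0.198,-0.005],[0.089,-0.198,-0.005],[0.089,-0.198,-0.005]], rot=[[0,0,0],[0,0,0],[0,0,0],[0,0,0],[0,0,0],[0,0,0],[0,0,0]])

```text
clock: 2.62
eef_pos: [595.6, -2.3, 289.2]
tcp_rot: [3.141, 0.0, -0.174]
contact_force: [0.2, -0.8, 0.2]
opening: 1.001
grasp_force: 0.0
```

```bash
python3 - <<'E'
from h import *
s=r.sense();print(s['clock'],s['eef_pos'],s['tcp_rot'],s['contact_force'])
im=r.grab_frame("wrist");cv2.imwrite("pics/w1.png",im)
hsv=cv2.cvtColor(im,cv2.COLOR_BGR2HSV);m=cv2.inRange(hsv,(5,150,80),(20,255,255))
c=max(cv2.findContours(m,0,2)[0],key=cv2.contourArea)
print(cv2.boundingRect(c),cv2.minAreaRect(c))
for d in r.recognise("grip","wrist"):print(d)
E
```

```text
2.625 [595.5967823   -2.30095181 289.18333177] [ 3.14134461e+00  1.37838384e-04 -1.74082813e-01] [ 0.24531503 -0.76569507  0.19181125]
(236, 163, 24, 75) ((247.5, 200.0), (74.0, 23.0), 90.0)
{'box': [234.8, 164.6, 256.9, 236.5], 'p': 0.82}
{'box': [81.7, 46.3, 416.5, 267.9], 'p': 0.56}
```

View pics/w1.png

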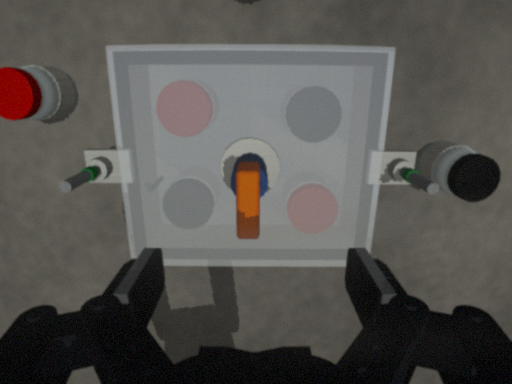

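The wrist view shows the handle square with the tool. Its top face is centred near (248,190), spanning rows 164–216, and nothing is beside it.

```bash
python3 - <<'E'
from h import *
e=[595.6,-2.3,289.2];q=[3.14134,0.00014,-.17408]
a=atz("wrist",(248.5,164.5),208,e,q);b=atz("wrist",(248.5,216),208,e,q);c=(a+b)/2
print(a,b,c,np.linalg.norm(a-b),np.degrees(np.arctan2(*(a-b)[1::-1])))
p1=atz("wrist",(65,187),165,e,q);p2=atz("wrist",(433,188),165,e,q);print((p1+p2)/2,np.linalg.norm(p1-p2),np.degrees(np.arctan2(*(p1-p2)[:2])))
from scipy.spatial.transform import Rotation as R
print(R.from_euler('xyz',q).inv().apply(c-e))
E
```

```text
[625.84818062  -5.63298369 208.        ] [590.54649285   0.74606871 208.        ] [608.19733674  -2.44345749 208.        ] 35.87340893665038 -10.242876152116157
[5.97102156e+02 1.51039294e-01 1.65000000e+02] 301.2906542050996 10.078435972391336
[12.44315941 -2.06111102 81.1977406 ]
```

carry_out(delta_pos=[[0.0015,-0.0023,0.02],[0.0015,-0.0023,0.045],[0.0015,-0.0023,0.07],[0.0015,-0.0023,0.087],[0.0015,-0.0023,0.087],[0.0015,-0.0023,0.087]], rot=[[0,0,0],[0,0,0],[0,0,0],[0,0,0],[0,0,0],[0,0,0]], claw=0.05)

```text
clock: 3.48
eef_pos: [598.6, 0.6, 203.0]
tcp_rot: [-3.141, -0.001, -0.173]
contact_force: [-0.2, -0.6, 0.4]
opening: 0.584
grasp_force: 0.0
```

```bash
python3 - <<'E'
from h import *
s=r.sense();print(s['clock'],s['eef_pos'],s['tcp_rot'],s['contact_force'])
w=r.grab_frame("wrist");t=r.grab_frame("side")[130:230,180:340]
t=cv2.resize(t,None,fx=2.4,fy=3.84,interpolation=cv2.INTER_CUBIC)
cv2.imwrite("pics/w2.png",np.hstack([w[:,56:456],t]))
E
```

```text
3.475 [5.98557831e+02 5.71362984e-01 2.03006418e+02] [-3.14139312e+00 -1.17771625e-03 -1.73167227e-01] [-0.21784918 -0.63445846  0.41772273]
```

View pics/w2.png

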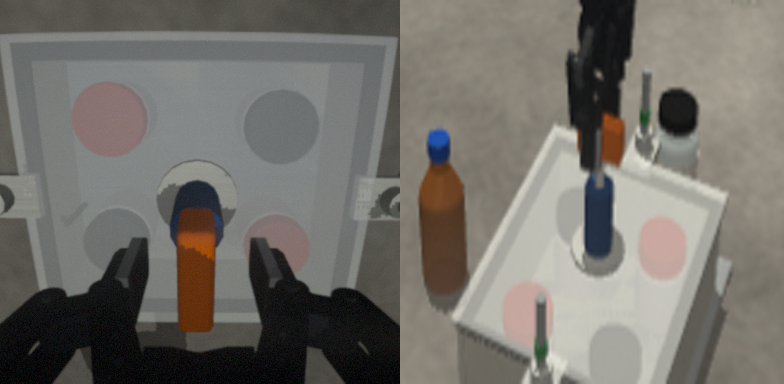

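The handle at (196,270) in the left panel lies between the pads, a little left of their midline by 1–2 mm. I'll close the gripper.

carry_out(delta_pos=[[0,0,0],[0,0,0],[0,0,0],[0,0,0],[0,0,0],[0,0,0]], rot=[[0,0,0],[0,0,0],[0,0,0],[0,0,0],[0,0,0],[0,0,0]], claw=0.0, grip_force=60)

```text
clock: 4.32
eef_pos: [598.4, 1.7, 202.9]
tcp_rot: [-3.14, -0.001, -0.173]
contact_force: [-0.5, 4.3, 4.0]
opening: 0.177
grasp_force: 59.2
```

carry_out(delta_pos=[[0,-0.001,-0.002],[0,-0.001,-0.005],[0,-0.001,-0.008],[0,-0.001,-0.011],[0,-0.001,-0.014],[0,-0.001,-0.0165],[0,-0.001,-0.0165],[0,-0.001,-0.0165]], rot=[[0,0,0],[0,0,0],[0,0,0],[0,0,0],[0,0,0],[0,0,0],[0,0,0],[0,0,0]])

```text
clock: 5.32
eef_pos: [598.3, 1.8, 218.5]
tcp_rot: [-3.141, -0.0, -0.173]
contact_force: [5.3, 1.6, -7.7]
opening: 0.18
grasp_force: 58.5
```

```bash
python3 - <<'E'
from h import *
s=r.sense();print(s['clock'],s['eef_pos'],s['contact_force'],s['grasp_force'])
w=r.grab_frame("wrist")[60:360,106:406];t=r.grab_frame("side")[130:230,200:300]
t=cv2.resize(t,None,fx=4,fy=4,interpolation=cv2.INTER_CUBIC);w=cv2.resize(w,(400,400))
cv2.imwrite("pics/w3.png",np.hstack([w,t]))
E
```

```text
5.325 [598.32997386   1.78057375 218.50655328] [ 5.31303151  1.64292241 -7.73778599] 58.46354126930237
```

View pics/w3.png

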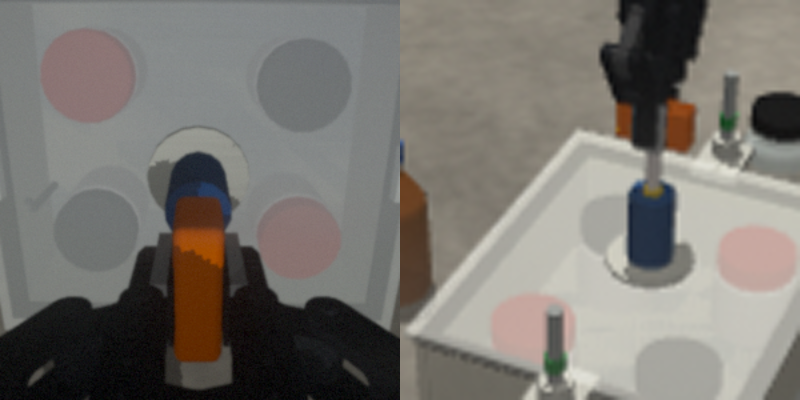

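The yellow band shows at the tube rim, at (652,190) in the right panel, and the force of about 7.7 N agrees. I'll hold there for over two seconds.

carry_out(delta_pos=[[0,0,0],[0,0,0],[0,0,0],[0,0,0],[0,0,0],[0,0,0],[0,0,0],[0,0,0]], rot=[[0,0,0],[0,0,0],[0,0,0],[0,0,0],[0,0,0],[0,0,0],[0,0,0],[0,0,0]])

```text
clock: 6.42
eef_pos: [598.3, 1.8, 218.4]
tcp_rot: [-3.141, -0.0, -0.173]
contact_force: [3.5, 2.3, -7.4]
opening: 0.179
grasp_force: 58.5
```

carry_out(delta_pos=[[0,0,0],[0,0,0],[0,0,0],[0,0,0],[0,0,0],[0,0,0],[0,0,0],[0,0,0]], rot=[[0,0,0],[0,0,0],[0,0,0],[0,0,0],[0,0,0],[0,0,0],[0,0,0],[0,0,0]])

```text
clock: 7.42
eef_pos: [598.3, 1.8, 218.5]
tcp_rot: [-3.141, -0.0, -0.173]
contact_force: [4.5, 1.5, -7.0]
opening: 0.175
grasp_force: 58.5
```

carry_out(delta_pos=[[0,0,0],[0,0,0],[0,0,0],[0,0,0]], rot=[[0,0,0],[0,0,0],[0,0,0],[0,0,0]])

```text
clock: 7.92
eef_pos: [598.3, 1.8, 218.5]
tcp_rot: [-3.141, -0.0, -0.173]
contact_force: [5.3, 2.3, -7.3]
opening: 0.18
grasp_force: 58.5
```

carry_out(delta_pos=[[0.001,0,-0.002],[0.001,0,-0.004],[0.001,0,-0.006],[0.001,0,-0.008],[0.001,0,-0.01],[0.001,0,-0.012],[0.001,0,-0.014],[0.001,0,-0.015]], rot=[[0,0,0],[0,0,0],[0,0,0],[0,0,0],[0,0,0],[0,0,0],[0,0,0],[0,0,0]])

```text
clock: 8.93
eef_pos: [598.5, 1.7, 233.2]
tcp_rot: [3.142, 0.002, -0.173]
contact_force: [-1.5, 4.6, -13.0]
opening: 0.178
grasp_force: 58.5
```

carry_out(delta_pos=[[0,0,-0.0005],[0,0,-0.001],[0,0,-0.0015],[0,0,-0.002],[0,0,-0.002]], rot=[[0,0,0],[0,0,0],[0,0,0],[0,0,0],[0,0,0]])

```text
clock: 9.55
eef_pos: [598.5, 1.7, 235.0]
tcp_rot: [3.142, 0.002, -0.173]
contact_force: [-1.2, 5.3, -13.3]
opening: 0.178
grasp_force: 58.5
```

carry_out(delta_pos=[[0,0,-0.0005],[0,0,-0.001],[0,0,-0.0015],[0,0,-0.002],[0,0,-0.002]], rot=[[0,0,0],[0,0,0],[0,0,0],[0,0,0],[0,0,0]])

```text
clock: 10.18
eef_pos: [598.5, 1.7, 237.0]
tcp_rot: [3.142, 0.002, -0.173]
contact_force: [-0.4, 6.0, -14.2]
opening: 0.176
grasp_force: 58.5
```

carry_out(delta_pos=[[0,0,-0.0005],[0,0,-0.001],[0,0,-0.0015],[0,0,-0.002],[0,0,-0.002]], rot=[[0,0,0],[0,0,0],[0,0,0],[0,0,0],[0,0,0]])

```text
clock: 10.8
eef_pos: [598.5, 1.7, 238.9]
tcp_rot: [3.142, 0.002, -0.173]
contact_force: [-0.3, 5.6, -14.8]
opening: 0.175
grasp_force: 58.6
```

carry_out(delta_pos=[[0,0,-0.0005],[0,0,-0.001],[0,0,-0.0015],[0,0,-0.002],[0,0,-0.002]], rot=[[0,0,0],[0,0,0],[0,0,0],[0,0,0],[0,0,0]])

```text
clock: 11.42
eef_pos: [598.6, 1.7, 242.0]
tcp_rot: [3.142, 0.001, -0.173]
contact_force: [-4.1, 5.2, -6.2]
opening: 0.18
grasp_force: 59.4
```

The seal has given: the force dropped to 6 N. I'll lower it slowly.

carry_out(delta_pos=[[0,0,0.001],[0,0,0.0025],[0,0,0.004],[0,0,0.0055],[0,0,0.0065],[0,0,0.007],[0,0,0.007],[0,0,0.007]], rot=[[0,0,0],[0,0,0],[0,0,0],[0,0,0],[0,0,0],[0,0,0],[0,0,0],[0,0,0]])

```text
clock: 12.42
eef_pos: [598.5, 1.7, 234.9]
tcp_rot: [3.142, 0.001, -0.173]
contact_force: [-4.3, 5.8, -7.1]
opening: 0.175
grasp_force: 59.5
```

```bash
python3 - <<'E'
from h import *
s=r.sense();print(s['clock'],s['eef_pos'],s['contact_force'],s['grasp_force'])
f=r.grab_frame("side");cv2.imwrite("pics/side4full.png",f)
a=cv2.imread("pics/side0.png")
g=lambda x,c:cv2.resize(x[c[1]:c[1]+60,c[0]:c[0]+40],None,fx=9,fy=9,interpolation=cv2.INTER_CUBIC)
cv2.imwrite("pics/c4.png",np.hstack([g(a,(220,200)),g(f,(220,200))]))
# lid shift: grip-plate / collar template, and projected px per mm of z near +y post
i=r.camera_info("side");K=np.array([[i['fx'],0,i['cx']],[0,i['fy'],i['cy']],[0,0,1]]);M=np.linalg.inv(i['pose'])
rv=cv2.Rodrigues(M[:3,:3])[0]
P=np.array([[623.,148,z] for z in(165,130,125,120,111)]+[[597.,0,154],[597,0,168]])
print(cv2.projectPoints(P,rv,M[:3,3],K,i['distortion'])[0][:,0].round(1))
E
```

```text
12.425 [598.52469007   1.68302452 234.94587528] [-4.28718497  5.75529862 -7.08329112] 59.48466360569
[[239.3 207.5]
 [239.4 218.9]
 [239.4 220.5]
 [239.4 222.1]
 [239.4 224.9]
 [263.3 178. ]
 [263.5 173.5]]
```

View pics/c4.png

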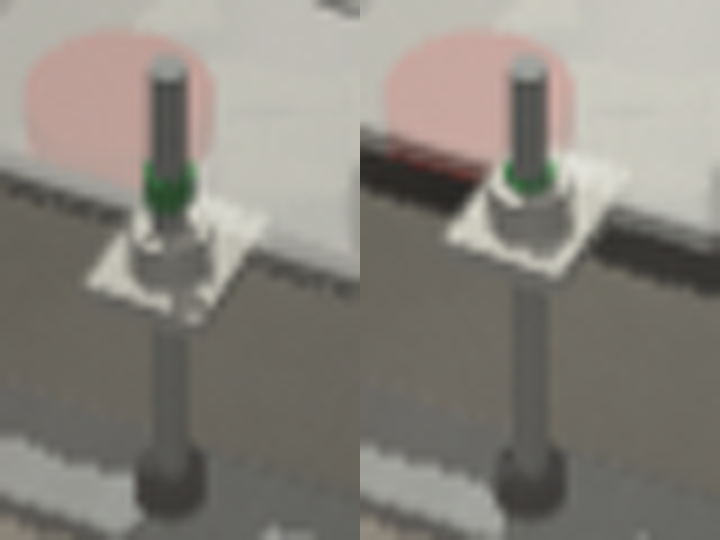

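The right panel (now) shows the collar top inside the green band, with the plate corner about 47 px/9 = 5.2 px higher, so the lift is about 16 mm. I'll lower it 2 mm more to centre it.

carry_out(delta_pos=[[0,0,0.0005],[0,0,0.001],[0,0,0.0015],[0,0,0.002],[0,0,0.002],[0,0,0.002],[0,0,0.002],[0,0,0.002]], rot=[[0,0,0],[0,0,0],[0,0,0],[0,0,0],[0,0,0],[0,0,0],[0,0,0],[0,0,0]])

```text
clock: 13.48
eef_pos: [598.5, 1.7, 232.9]
tcp_rot: [-3.142, 0.001, -0.173]
contact_force: [-3.1, 4.9, -6.9]
opening: 0.176
grasp_force: 59.5
```

```bash
python3 - <<'E'
from h import *
s=r.sense();print(s['clock'],s['eef_pos'],s['contact_force'],s['grasp_force'])
a=cv2.imread("pics/side0.png");b=cv2.imread("pics/side4full.png");f=r.grab_frame("side")
u=lambda x:cv2.resize(x,None,fx=8,fy=8,interpolation=cv2.INTER_CUBIC)
A=u(a[222:237,229:251])
for n in(b,f):
    R=cv2.matchTemplate(u(n[207:242,226:254]),A,cv2.TM_CCOEFF_NORMED);_,v,_,p=cv2.minMaxLoc(R)
    print(v,p[0]/8-3,(15-p[1]/8),"px ->mm",(15-p[1]/8)/.31)
E
```

```text
13.475 [598.53447248   1.67879842 232.88778461] [-3.12887831  4.88549323 -6.87183402] 59.473310708999634
0.9027791619300842 0.0 4.75 px ->mm 15.32258064516129
0.8980258107185364 0.0 3.75 px ->mm 12.096774193548388
```

```bash
python3 -c "
from rig import r
print(r.sign_off())"
```

```text
the job is handed in; nothing more can be done
None
```

I pulled the gauge to the yellow band and held it there for 2.6 s, then pulled on gently until the seal gave. I handed in with the handle still gripped and the lid hanging still at about 13 mm lift, in the green bands. The jars and bottle were not touched, but I did not re-measure their positions, and the hand-in returned no verdict.

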